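# Open a gauge case that may be caught and hold its lid up

## Task

Take the brass bushing out of the dish on the case's lid and stand it upright on the bare desk, without dropping it. Then tug the lid up by its bar handle, before you touch the slide bolt, to feel whether it is caught; if it is, let the lid back down and slide the bolt back to free it. Raise the lid by the bar handle to about 45 degrees and finish while still holding it open; leave the tape roll, keys, pen and loupe where they are.

Things in the scene. Friction and masses are not known exactly. Their poses are not given: they have to be found in the camera images.
- case: wooden gauge-block case, 100 x 170 mm, 38 mm high, fixed to the desk. Origin: centre of its underside; x to the back, y to its left, z up. Lid hinged along y at the back: hinge line 50 mm behind the origin (+x), 31 mm above the desk. On the lid (top 38 mm above the desk): bar handle near the front edge, grey dish at left and back, slide bolt at right
- case_lid (a joint): lid angle, rad: 0 shut, grows as the front edge rises; falls shut when let go. Hidden in the case, the bolt's hook may or may not reach its keeper; only a tug tells. If caught, the lid stops firmly after 0.04 to 0.09 rad (4 to 8 mm at the handle; pull no harder than 10 N); past 0.12 rad it is not caught
- pull: steel bar handle on the lid (turns with it): round bar 10 mm thick along the case's y, 68 mm between its two posts, its axis 40 mm above the lid's top; 40 mm in front of the case's origin and 15 mm to its left. Origin: on the lid's top under the middle of the bar; x, y, z as the case's when shut
- pull_bar (a point): middle of that bar, on its axis: grip here from above, fingers closing along the case's x (one in front of the bar, one behind). The posts stand 34 mm either side along y. The bar can turn between the fingers, so the gripper may stay upright while the lid swings up
- dish_floor (a point): middle of the inner floor of the grey dish, 41 mm above the desk when the lid is shut; the dish is 56 mm (case x) by 106 mm (case y), walls 3 mm thick and 12 mm high
- bolt (a joint): how far the slide bolt has been moved, m: 0 to 0.020, growing to the case's right (-y). It stands within 3 mm of 0 at the start; at 0.016 or more it is certainly free of the catch. It slides stiffly (about 1.5 N) and stays where it is left
- bolt_top (a point): middle of the top of the bolt's black ribbed thumb piece (12 mm along the case's x, 24 mm along y, 24 mm high over the lid's top, on a brass plate 2 mm thick). Pinch it across case x from above and slide it along the case's -y
- bushing: brass-coloured stepped bushing, 34 mm diameter at the foot, 26 mm high, 0.11 kg, loose and upright in the dish. Origin: centre of its underside, z up. Desk that is free to stand it on: left of the case, towards its front; the open cartons on the desk at the back left are in the wrist's way further back
- tape_roll: yellowish roll of tape lying flat to the right of the case, 103 mm diameter, 25 mm high; bystander. Origin: centre of its underside
- key_ring: key ring with keys behind the case, 104 x 115 x 8 mm; bystander. Origin: centre of its underside
- pen: black pen in front of the case, 145 mm along its y, 12 x 9 mm; bystander. Origin: centre of its underside
- loupe: black and clear loupe, 41 mm diameter, 36 mm high, behind the case's right part; bystander. Origin: centre of its underside
Things that resemble listed ones, but are neither listed nor needed, are in the scene too. Of the things like the bushing, leave any that is blue; of the rest the larger one is meant.

How it is judged:
By the outcome, as a careful person would: the job done as asked, in the order asked, and still so for the second after the job is handed in, while the arm keeps its last pose, push and grip.
It also fails if it takes over 72 s, if anything falls off the work surface, if the arm or the gripper's body presses on something with over 40 N, if the wrist force passes 120 N, or if a joint passes its speed limit or range.

## Robot

A 7-joint arm with a two-finger parallel gripper is mounted at the origin on a cart in front of the work surface, level with it; the furniture and walls round the work are solid. World frame = base frame: x ahead of the robot, y to its left, z up, the work surface at z = 0. Lengths are in m, angles in rad, forces in N, time in s.
With the tool pointing down it reaches from about 0.4 to 0.85 m from the base axis. Payload 10.4 kg.
Tool frame: the origin (TCP) lies at the very end of the fingers, on their centre line; the grasp point (between the pads) lies 19 mm behind it; x points along the fingers, z is the direction in which the jaws open and shut, and the axes are right-handed (so a half turn about x gives the same grasp; the last joint's range is limited). The gripper opens to 85 mm and grips with 20 to 120 N. Pads are 22 mm wide; open, the fingers measure 114 mm over their backs; the gripper's body (76 mm by 85 mm) begins 54 mm behind the grasp point. The pads swing forward as they close: fully open they stand 13 mm farther back than shut.
Start: joints at [-1.176, 0.332, -0.065, 1.46, 0.022, 1.35, -0.088], TCP at [0.254, 0.571, 0.231] pointing down, gripper open.
Joint ranges: [-2.6, 2.6], [-0.5, 2.12], [-1.47, 1.34], [0.16, 2.42], [-1.27, 4.41], [0.06, 2.06], [-2.6, 2.6]. Speed limits (rad/s): [2.22, 2.22, 2.79, 2.79, 3.14, 3.14, 3.14].

## Interface

Orientations are given as a unit quaternion [x, y, z, w].
In Python, from workcell import telemetry, viewer, manip, spot_in, mark_of gives the robot as it stands. The module is installed in compiled form; this text tells all that it offers.
- The arm moves only by the shell command python3 -m crank 'ROWS' [FORCE]. ROWS is JSON, a list of rows, each a list of 3 entries, a list of its own where there are three numbers: the closure, from 0 (fully open) to 1 (shut), then the shift along the world's x, y, z in cm, then the turn, a rotation vector about the world's x, y, z in rad. A call has 1 to 12 rows; each row shifts and turns the commanded pose from where the row before left it; what a row does not reach is not made up. A row lasts 1/12 s, in which the tool goes at most 41.7 mm and 7.16 degrees, less where a joint would pass 70% of its speed; a pose out of reach is approached as far as the arm can. A call with a gripper value outside its range is refused whole. The fingers move at their own pace and stop on an object; FORCE is the grip in N (left out, the last holds). Time passes only in rows, so rows that do not move let the fingers close. It gives the time, the measured TCP pose, the force and the opening at its end, in the units of the state.
- telemetry.get_obs(): the state, without advancing time (a new reading comes with each control period).
- viewer.camera(name): name is "scene" or "top"; returns a dict with "frame" (480x640x3 uint8, red, green, blue), "intrinsics" (3x3 intrinsics, pixels), "cam_to_world" (4x4, takes a point from camera to world coordinates). Camera axes: x right, y up, looking along -z (the intrinsics and any distortion apply to the point x, -y, -z); pixel columns grow to the right and rows downward; lengths in m; the calibration is good to about 2 mm. A picture is of the moment at which its call begins. There is no depth.
- manip.hand_in(): hands the job in, once; it reports no verdict.
Trained networks look in a picture, given as the dict that the camera call returned (one of the last four; its "shot" number tells which), for a name from the list of things; names that differ only in an ending like _2 or _b are one class to them, and where a whole thing is asked for, a point or a joint stands for the part that bears it (a point fixed in the world has none). Each returns a list of dicts, best first, with "conf" (0 to 1); they miss things now and then, are a little off and sometimes report something else, mostly with a low value. They report only what shows in the picture. A call takes as long as a camera call. They do not tell look-alikes from the thing itself.
- spot_in(thing, picture): "location" ([x, y, z] in m, in the coordinates of the camera as it stood for that picture, good to about 4 mm: the middle of the surface that is visible of it).
- mark_of(thing, picture): "location" ([x, y, z] in m, in the coordinates of the camera as it stood for that picture, good to about 4 mm: a listed point, or the origin of a listed thing).
The state is a dict: "clock": time; "joint_pos": joint angles; "joint_velocities": joint speeds; "tau": joint torques, N m; "position": TCP position; "ee_rot": TCP orientation; "ft_force": force on the tool from outside, world axes, zero at the start; "torque": the same for the moment, N m; "grip_width": opening from 0.0 (shut) to 1.0 (fully open).
Only numpy, scipy, OpenCV 4.12 (cv2) and the standard library are available. Lean on these libraries where they do the work, as an engineer would, in place of code of your own. Each camera call takes 0.05 s, during which the arm holds its last target. There are 200 camera calls.

## Working session

There is one attempt and no reset: what is moved stays moved. The work goes in short steps, Python scripts to look and compute and a shell command to move; the robot and the scene stay as the last step left them, time stands still between calls to the robot, and variables do not carry over. Pictures are saved under pics/ and viewed, about 8 in all and at most 12, crops included, and the job is handed in when it is done.

```bash
mkdir -p pics; cat > h.py <<'E'
import numpy as np, cv2
from workcell import telemetry, viewer, manip, spot_in, mark_of
def W(c,p): return (np.array(c["cam_to_world"])@np.r_[p,1])[:3]
def ray(c,u,v,z):
    K=np.array(c["intrinsics"]);T=np.array(c["cam_to_world"])
    d=np.linalg.inv(K)@[u,v,1]; d=T[:3,:3]@[d[0],-d[1],-d[2]]; o=T[:3,3]
    return o+d*(z-o[2])/d[2]
def px(c,P):
    K=np.array(c["intrinsics"]);T=np.array(c["cam_to_world"])
    q=T[:3,:3].T@(np.array(P)-T[:3,3]); q=K@[q[0],-q[1],-q[2]]; return q[:2]/q[2]
def save(im,n): cv2.imwrite("pics/"+n,im[:,:,::-1])
E
python3 - <<'E'
from h import *
np.set_printoptions(precision=4,suppress=True)
o=telemetry.get_obs(); print({k:np.round(v,4) for k,v in o.items()})
for n in ("top","scene"):
    c=viewer.camera(n); save(c["frame"],n+"0.png"); print(n,c.keys())
    for t in ["case","pull_bar","dish_floor","bolt_top","bushing","tape_roll","key_ring","pen","loupe"]:
        for r in mark_of(t,c)[:4]:
            w=W(c,r["location"]); print(t,round(r["conf"],2),w,px(c,w).round())
E
```

```text
{'clock': np.float64(0.0), 'joint_pos': array([-1.1756,  0.3329, -0.0647,  1.4609,  0.0216,  1.3499, -0.0885]), 'joint_velocities': array([ 0.0002,  0.0009,  0.0022,  0.0006,  0.0011,  0.0027, -0.0013]), 'tau': array([  0.0003, -62.5471,   0.0495, -39.1597,   0.0163,   0.0103,
         0.    ]), 'position': array([0.2535, 0.5709, 0.2305]), 'ee_rot': array([-0.3857,  0.5932,  0.3852,  0.5924]), 'ft_force': array([-0.0662, -0.5019, -0.0806]), 'torque': array([ 0.022 , -0.01  ,  0.0158]), 'grip_width': np.float64(1.0011)}
top dict_keys(['frame', 'intrinsics', 'cam_to_world', 'shot'])
case 0.64 [ 0.5375 -0.0668 -0.0016] [314. 264.]
pull_bar 0.56 [ 0.4965 -0.0617  0.0781] [312. 280.]
dish_floor 0.58 [ 0.5438 -0.031   0.0397] [297. 258.]
bolt_top 0.64 [ 0.5561 -0.1099  0.0662] [336. 251.]
bushing 0.78 [ 0.5485 -0.0384  0.042 ] [300. 256.]
bushing 0.73 [ 0.3993  0.0469 -0.0015] [258. 329.]
bushing 0.68 [ 0.5419  0.0905 -0.0048] [241. 261.]
tape_roll 0.69 [ 0.5929 -0.2182  0.0024] [384. 240.]
key_ring 0.67 [0.6852 0.044  0.0005] [264. 197.]
pen 0.77 [ 0.4351 -0.1058 -0.0046] [331. 313.]
loupe 0.62 [ 0.6812 -0.0972  0.0037] [329. 199.]
scene dict_keys(['frame', 'intrinsics', 'cam_to_world', 'shot'])
case 0.95 [ 0.5427 -0.0667  0.0011] [327. 283.]
pull_bar 0.62 [ 0.4993 -0.0611  0.0768] [352. 266.]
dish_floor 0.95 [ 0.5493 -0.0334  0.0416] [314. 281.]
dish_floor 0.32 [ 0.5514 -0.0411  0.0396] [315. 278.]
bolt_top 0.43 [ 0.5572 -0.114   0.0658] [333. 235.]
bushing 0.8 [ 0.5493 -0.0414  0.0425] [317. 277.]
bushing 0.66 [ 0.4017  0.0424 -0.0035] [380. 373.]
tape_roll 0.65 [ 0.5944 -0.2241 -0.0019] [341. 212.]
key_ring 0.98 [ 0.6859  0.0363 -0.0006] [220. 297.]
key_ring 0.18 [ 0.5007 -0.062   0.0349] [350. 282.]
pen 0.62 [ 0.4341 -0.1074 -0.0028] [398. 291.]
loupe 0.83 [ 0.6843 -0.0964 -0.0009] [262. 242.]
```

```bash
python3 - <<'E'
from h import *
a=cv2.imread("pics/top0.png")[150:360,190:430]; b=cv2.imread("pics/scene0.png")[170:420,180:460]
cv2.imwrite("pics/c1.png",np.vstack([cv2.resize(a,(640,560))[:, :]])); cv2.imwrite("pics/c2.png",cv2.resize(b,(672,600),interpolation=3))
E
```

```text
(no output)
```

View pics/c1.png

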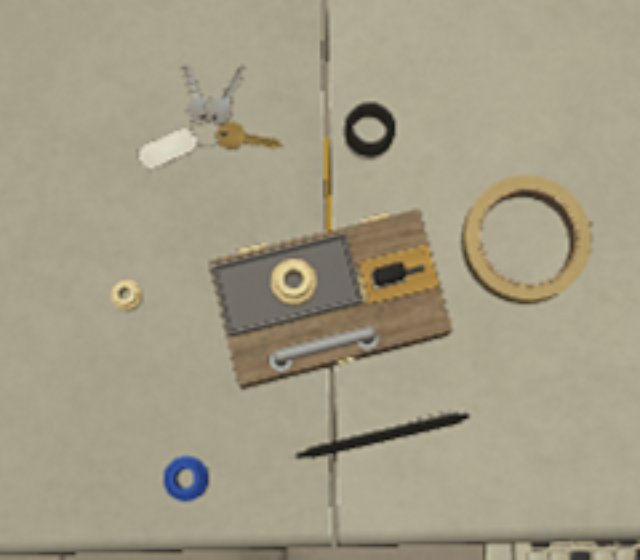

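View pics/c2.png

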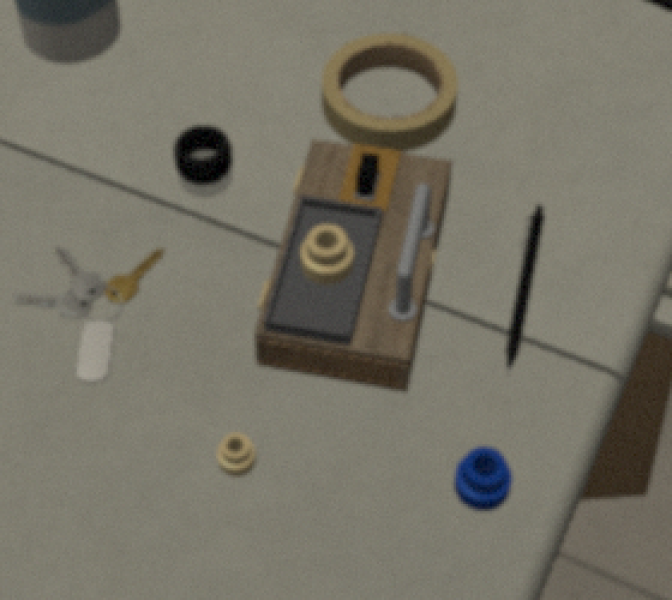

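View pics/scene0.png

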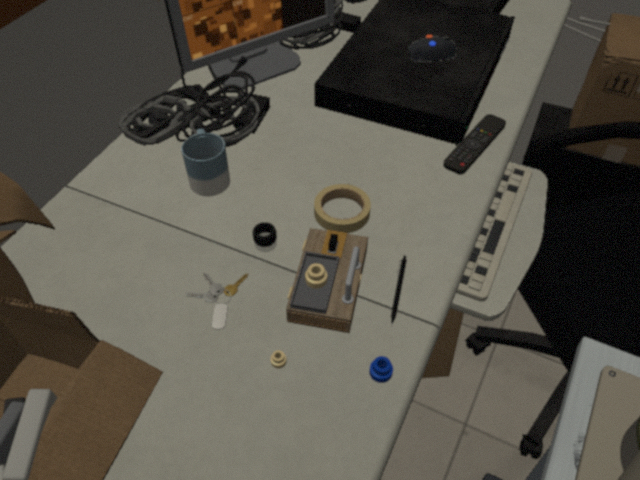

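Three things resemble the bushing. The top-view pixels are:
- Large brass in the dish at (300,256)
- Small brass on the desk at (241,261)
- Blue at (258,329)

The large brass one is meant, because it is not blue, is the larger of the other two, and stands in the dish. The enlarged crops confirm this. Next I refine the case yaw and the points.

```bash
python3 - <<'E'
from h import *
from scipy.spatial.transform import Rotation as R
np.set_printoptions(precision=4,suppress=True)
o=telemetry.get_obs(); M=R.from_quat(o["ee_rot"]).as_matrix(); print(M)
D={}
for i in range(4):
  for n in ("top","scene"):
    c=viewer.camera(n)
    for t in ["case","pull_bar","dish_floor","bolt_top","bushing"]:
        r=mark_of(t,c)
        if r:
            b=r[0] if t!="bushing" else max(r,key=lambda r:W(c,r["location"])[2])
            D.setdefault((t,n),[]).append(W(c,b["location"]))
for k,v in D.items(): print(k,np.median(v,0),np.std(v,0))
T=viewer.camera("top")
cr=[(240,388),(450,331),(420,211),(210,262)]
Q=[ray(T,190+u/2.6667,150+v/2.6667,.038) for u,v in cr]; print(np.array(Q),np.mean(Q,0))
for a,b in((1,0),(2,3)):
    d=Q[b]-Q[a]; print(np.linalg.norm(d[:2]),np.arctan2(-d[0],d[1]))
for a,b in((0,3),(1,2)):
    d=Q[b]-Q[a]; print(np.linalg.norm(d[:2]),np.arctan2(d[1],d[0]))
h=[ray(T,190+u/2.6667,150+v/2.6667,.078) for u,v in((368,337),(281,358))]; d=h[1]-h[0]; print(h,np.linalg.norm(d),np.arctan2(-d[0],d[1]))
s=ray(T,190+293/2.6667,150+281/2.6667,.067); print("bush top",s)
E
```

```text
[[ 0.     -0.914   0.4057]
 [ 0.0001  0.4057  0.914 ]
 [-1.      0.      0.0001]]
('case', 'top') [ 0.5387 -0.0668 -0.0036] [0.0019 0.0008 0.0019]
('pull_bar', 'top') [ 0.4972 -0.0617  0.0778] [0.001  0.002  0.0012]
('dish_floor', 'top') [ 0.544  -0.0298  0.0398] [0.0013 0.0017 0.0017]
('bolt_top', 'top') [ 0.5547 -0.1083  0.0589] [0.0539 0.0065 0.0268]
('bushing', 'top') [ 0.5471 -0.0374  0.042 ] [0.0006 0.0013 0.0019]
('case', 'scene') [ 0.5416 -0.0671 -0.0003] [0.0013 0.0008 0.0012]
('pull_bar', 'scene') [ 0.5012 -0.065   0.0772] [0.0019 0.0013 0.0007]
('dish_floor', 'scene') [ 0.5504 -0.0324  0.0412] [0.0008 0.0014 0.0008]
('bolt_top', 'scene') [ 0.5551 -0.111   0.0671] [0.002  0.0007 0.0026]
('bushing', 'scene') [ 0.5531 -0.0398  0.0411] [0.0021 0.0313 0.0108]
[[ 0.4672  0.0014  0.038 ]
 [ 0.5133 -0.1591  0.038 ]
 [ 0.6077 -0.1358  0.038 ]
 [ 0.5641  0.0274  0.038 ]] [ 0.5381 -0.0665  0.038 ]
0.16696113789054595 0.2795614558099301
0.16892339804108025 0.2609202829386981
0.10029192174050543 0.2625387515853102
0.0971968283573794 0.24210221067254048
[array([ 0.5032, -0.0939,  0.078 ]), array([ 0.4868, -0.0302,  0.078 ])] 0.06571982473431051 0.25246080085466516
bush top [ 0.5457 -0.0377  0.067 ]
```

```bash
python3 -m crank '[[0.3,[1.2,-2.5,0],[0,0,0.028]],[0.3,[1.2,-2.5,0],[0,0,0.028]],[0.3,[1.2,-2.5,0],[0,0,0.028]],[0.3,[1.2,-2.5,0],[0,0,0.028]],[0.3,[1.2,-2.5,0],[0,0,0.028]],[0.3,[1.2,-2.5,0],[0,0,0.028]],[0.3,[1.2,-2.5,0],[0,0,0.028]],[0.3,[1.2,-2.5,0],[0,0,0.028]],[0.3,[1.2,-2.5,0],[0,0,0.028]],[0.3,[1.2,-2.5,0],[0,0,0.028]],[0.3,[1.2,-2.5,0],[0,0,0.028]],[0.3,[1.2,-2.5,0],[0,0,0.028]]]' 40
python3 -m crank '[[0.46,[1.2,-2.5,0],[0,0,0.028]],[0.46,[1.2,-2.5,0],[0,0,0.028]],[0.46,[1.2,-2.5,0],[0,0,0.028]],[0.46,[1.2,-2.5,0],[0,0,0.028]],[0.46,[1.2,-2.5,0],[0,0,0.028]],[0.46,[1.2,-2.5,0],[0,0,0.028]],[0.46,[1.2,-2.5,0],[0,0,0.028]],[0.46,[1.2,-2.5,0],[0,0,0.028]],[0.46,[1.2,-2.5,0],[0,0,0.028]],[0.46,[1.2,-2.5,0],[0,0,0.028]],[0.46,[1.2,-2.5,0],[0,0,0.028]],[0.46,[0,0,0],[0,0,0]]]'
cat > st.py <<'E'
from h import *
from scipy.spatial.transform import Rotation as R
np.set_printoptions(precision=4,suppress=True)
o=telemetry.get_obs(); M=R.from_quat(o["ee_rot"]).as_matrix()
print(round(float(o["clock"]),2),"pos",o["position"],"F",o["ft_force"],"w",o["grip_width"],"jaw",np.arctan2(M[1,2],M[0,2]),"down",M[:,0],"q",o["joint_pos"])
E
python3 st.py
```

```text
clock: 4.45
position: [0.398, 0.27, 0.2315]
ee_rot: [-0.479, 0.519, 0.48, 0.52]
ft_force: [1.5, 0.4, 0.5]
grip_width: 0.699
clock: 5.45
position: [0.5308, -0.0095, 0.2316]
ee_rot: [0.553, -0.442, -0.551, -0.441]
ft_force: [-0.1, 0.4, 0.4]
grip_width: 0.542
5.45 pos [ 0.5308 -0.0095  0.2316] F [-0.0684  0.4088  0.3602] w 0.5421100467818205 jaw 1.7920592523837429 down [ 0.0011 -0.0021 -1.    ] q [-0.4705  0.1189  0.4375  1.7322 -0.05    1.301   1.7696]
```

```bash
python3 -m crank '[[0.46,[0.8,-1.4,-2],[0,0,0.02]],[0.46,[0.8,-1.5,-2.5],[0,0,0.02]],[0.46,[0,0,-2.5],[0,0,0]],[0.46,[0,0,-2.5],[0,0,0]],[0.46,[0,0,-2.5],[0,0,0]],[0.46,[0,0,0],[0,0,0]],[0.46,[0,0,0],[0,0,0]]]'
python3 - <<'E'
import st
from h import *
a=viewer.camera("top")["frame"][210:310,250:370]; b=viewer.camera("scene")["frame"][200:330,260:400]
save(np.hstack([cv2.resize(a,(420,350),interpolation=3),cv2.resize(b,(377,350),interpolation=3)]),"g1.png")
E
```

```text
clock: 6.03
position: [0.5449, -0.0325, 0.111]
ee_rot: [-0.561, 0.43, 0.563, 0.429]
ft_force: [-0.2, -0.5, 0.7]
grip_width: 0.545
6.03 pos [ 0.5449 -0.0325  0.111 ] F [-0.1815 -0.4862  0.7292] w 0.5448291098976388 jaw 1.8370137340957462 down [-0.0023 -0.0003 -1.    ] q [-0.4063  0.2733  0.4415  1.8353 -0.1319  1.0641  1.9223]
```

View pics/g1.png

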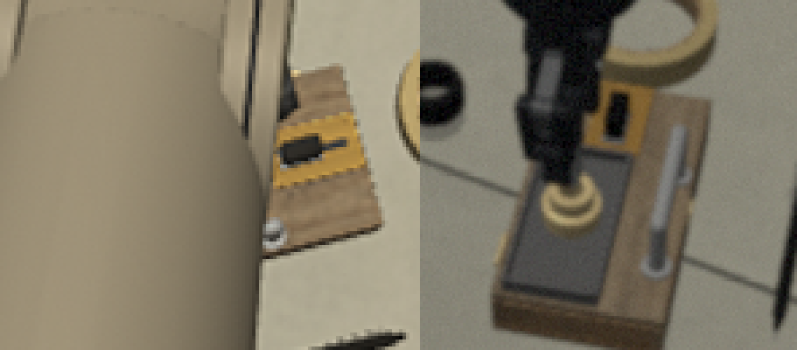

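The scene view shows the fingers above the brass bushing at crop (570,205), while the arm hides the top view. The TCP is about 6 mm short in y, so I correct that and descend.

```bash
python3 -m crank '[[0.46,[0.2,-0.6,0],[0,0,0]],[0.46,[0,0,0],[0,0,0]],[0.46,[0,0,-1.5],[0,0,0]],[0.46,[0,0,-1.5],[0,0,0]],[0.46,[0,0,0],[0,0,0]],[0.46,[0,0,0],[0,0,0]]]'
```

```text
clock: 6.63
position: [0.5475, -0.039, 0.0817]
ee_rot: [-0.562, 0.429, 0.562, 0.429]
ft_force: [0.3, -0.1, 0.2]
grip_width: 0.539
```

```bash
python3 -m crank '[[0.46,[0,0,-1],[0,0,0]],[0.46,[0,0,-1],[0,0,0]],[0.46,[0,0,-0.8],[0,0,0]],[0.46,[0,0,-0.4],[0,0,0]],[0.46,[0,0,0],[0,0,0]],[0.46,[0,0,0],[0,0,0]]]'
```

```text
clock: 7.13
position: [0.5475, -0.0388, 0.0491]
ee_rot: [-0.562, 0.429, 0.562, 0.429]
ft_force: [0.0, -0.5, 0.4]
grip_width: 0.54
```

```bash
python3 -m crank '[[1,[0,0,0],[0,0,0]],[1,[0,0,0],[0,0,0]],[1,[0,0,0],[0,0,0]],[1,[0,0,0],[0,0,0]],[1,[0,0,0],[0,0,0]],[1,[0,0,0],[0,0,0]]]' 35
```

```text
clock: 7.63
position: [0.548, -0.0389, 0.0499]
ee_rot: [0.562, -0.429, -0.562, -0.429]
ft_force: [-1.7, -0.9, 6.2]
grip_width: 0.347
```

```bash
python3 -m crank '[[1,[0,0,0],[0,0,0]],[1,[0,0,0.3],[0,0,0]],[1,[0,0,0.5],[0,0,0]],[1,[0,0,0.5],[0,0,0]],[1,[0,0,0.7],[0,0,0]],[1,[0,0,1],[0,0,0]],[1,[0,0,1],[0,0,0]],[1,[0,0,0],[0,0,0]]]'
python3 - <<'E'
from h import *
b=viewer.camera("scene")["frame"][180:330,250:410]
save(cv2.resize(b,(640,600),interpolation=3),"g2.png")
E
```

```text
clock: 8.3
position: [0.549, -0.0388, 0.092]
ee_rot: [0.563, -0.428, -0.561, -0.43]
ft_force: [0.8, 0.2, -0.7]
grip_width: 0.348
```

View pics/g2.png

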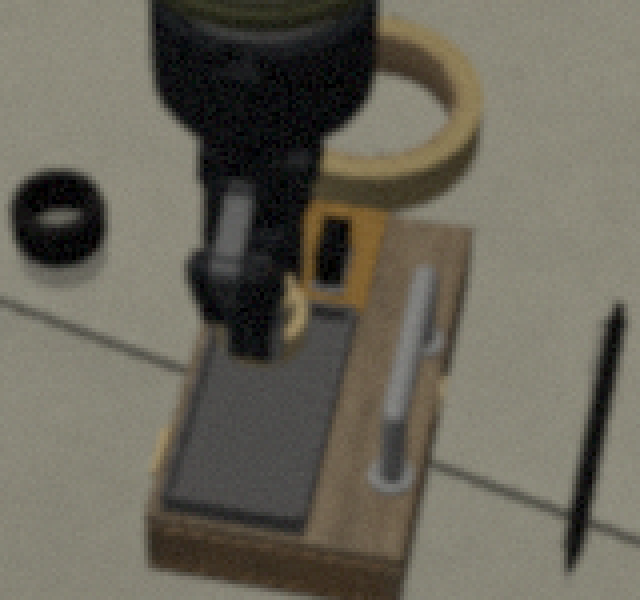

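The bushing is in the fingers at crop (290,310) and the dish is empty. I carry it left and forward.

```bash
python3 -m crank '[[1,[0,0,1],[0,0,0]],[1,[-0.5,0.8,1],[0,0,0]],[1,[-1,1.6,0],[0,0,0]],[1,[-1,1.6,0],[0,0,0]],[1,[-1,1.6,0],[0,0,0]],[1,[-1,1.6,0],[0,0,0]],[1,[-1,1.6,0],[0,0,0]],[1,[-1,1.6,0],[0,0,0]],[1,[-1,1.6,0],[0,0,0]],[1,[-0.4,0.8,0],[0,0,0]],[1,[0,0,0],[0,0,0]],[1,[0,0,0],[0,0,0]]]'
python3 -m crank '[[1,[0,0,-1.5],[0,0,0]],[1,[0,0,-2],[0,0,0]],[1,[0,0,-2],[0,0,0]],[1,[0,0,-1.5],[0,0,0]],[1,[0,0,-1],[0,0,0]],[1,[0,0,0],[0,0,0]],[1,[0,0,0],[0,0,0]],[1,[0,0,0],[0,0,0]]]'; python3 st.py
```

```text
clock: 9.35
position: [0.4689, 0.089, 0.1096]
ee_rot: [0.562, -0.429, -0.562, -0.429]
ft_force: [0.2, 0.1, -0.6]
grip_width: 0.347
clock: 10.02
position: [0.4694, 0.089, 0.0302]
ee_rot: [0.562, -0.429, -0.562, -0.43]
ft_force: [-0.4, -0.3, -0.7]
grip_width: 0.347
10.02 pos [0.4694 0.089  0.0302] F [-0.4283 -0.3195 -0.7172] w 0.34733984058512085 jaw 1.8363417186449023 down [ 0.0011  0.0003 -1.    ] q [-0.5923  0.2402  0.3399  2.0648 -0.1057  0.8514  1.6446]
```

Expected touchdown is TCP ≈ 0.009. I ease down, then feel for contact.

```bash
python3 -m crank '[[1,[0,0,-0.6],[0,0,0]],[1,[0,0,-0.6],[0,0,0]],[1,[0,0,-0.4],[0,0,0]],[1,[0,0,-0.2],[0,0,0]],[1,[0,0,0],[0,0,0]],[1,[0,0,0],[0,0,0]]]'
```

```text
clock: 10.52
position: [0.4685, 0.0892, 0.0112]
ee_rot: [-0.562, 0.429, 0.562, 0.429]
ft_force: [-0.1, -0.4, 0.5]
grip_width: 0.349
```

```bash
python3 -m crank '[[1,[0,0,-0.1],[0,0,0]],[1,[0,0,-0.1],[0,0,0]],[1,[0,0,0],[0,0,0]]]'
```

```text
clock: 10.77
position: [0.4686, 0.0893, 0.0093]
ee_rot: [-0.562, 0.429, 0.562, 0.429]
ft_force: [-0.1, 0.7, -0.0]
grip_width: 0.348
```

```bash
python3 -m crank '[[1,[0,0,-0.1],[0,0,0]],[1,[0,0,-0.05],[0,0,0]],[1,[0,0,0],[0,0,0]]]'; python3 -m crank '[[1,[0,0,-0.1],[0,0,0]],[1,[0,0,0],[0,0,0]]]'
```

```text
clock: 11.02
position: [0.4688, 0.0893, 0.0088]
ee_rot: [-0.562, 0.429, 0.562, 0.429]
ft_force: [-5.8, -1.8, 16.1]
grip_width: 0.35
clock: 11.18
position: [0.4688, 0.0894, 0.0086]
ee_rot: [-0.562, 0.429, 0.562, 0.429]
ft_force: [-12.3, -2.2, 28.9]
grip_width: 0.353
```

```bash
python3 -m crank '[[1,[0,0,0.15],[0,0,0]],[1,[0,0,0],[0,0,0]],[0.6,[0,0,0],[0,0,0]],[0.5,[0,0,0],[0,0,0]],[0.4,[0,0,0],[0,0,0]],[0.4,[0,0,0],[0,0,0]],[0.4,[0,0,0],[0,0,0]],[0.4,[0,0,0],[0,0,0]]]'
python3 -m crank '[[0.4,[0,0,0.5],[0,0,0]],[0.4,[0,0,1],[0,0,0]],[0.4,[0,0,2],[0,0,0]],[0.4,[0,0,3],[0,0,0]],[0.4,[0,0,3],[0,0,0]],[0.4,[0,0,3],[0,0,0]],[0.4,[0,0,3],[0,0,0]],[0.4,[0,0,0],[0,0,0]]]'
python3 - <<'E'
import st
from h import *
c=viewer.camera("scene"); save(cv2.resize(c["frame"][190:400,240:460],(628,600),interpolation=3),"g3.png")
for t in ["bushing","pull_bar"]:
  for r in mark_of(t,c)[:3]: print(t,r["conf"],W(c,r["location"]))
E
```

```text
clock: 11.85
position: [0.4686, 0.0893, 0.0083]
ee_rot: [-0.562, 0.429, 0.562, 0.429]
ft_force: [-0.5, 0.3, 0.6]
grip_width: 0.597
clock: 12.52
position: [0.4715, 0.0898, 0.1699]
ee_rot: [0.563, -0.427, -0.56, -0.432]
ft_force: [0.9, 0.4, 0.4]
grip_width: 0.605
12.52 pos [0.4715 0.0898 0.1699] F [0.9154 0.4247 0.4317] w 0.6050110913838412 jaw 1.8363539336101553 down [ 0.0086  0.0037 -1.    ] q [-0.6265  0.0415  0.3547  1.9383 -0.0172  1.1552  1.5711]
bushing 0.96 [ 0.4017  0.0441 -0.0043]
bushing 0.74 [ 0.5468  0.0966 -0.0026]
bushing 0.71 [ 0.4731  0.0869 -0.0016]
```

View pics/g3.png

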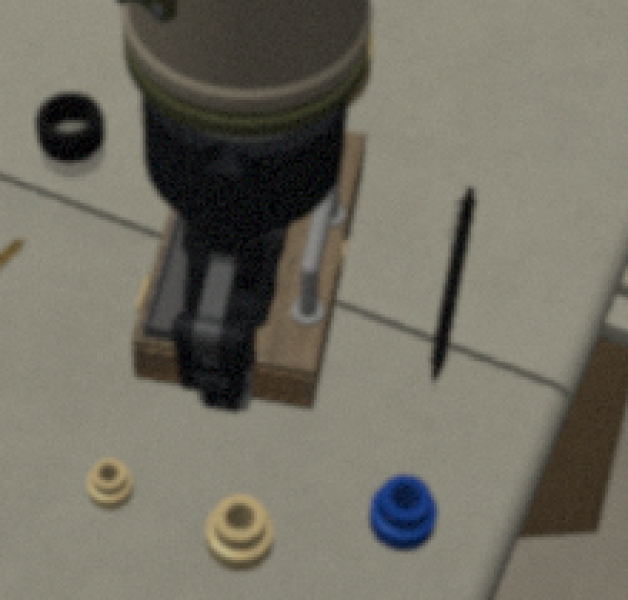

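The large brass bushing stands upright on the desk at crop (240,530), about (0.471, 0.088). Next is the bar handle.

```bash
python3 -m crank '[[0.4,[0.2,-1.3,0],[0,0,-0.1]],[0.4,[0.2,-1.3,0],[0,0,-0.1]],[0.4,[0.2,-1.3,0],[0,0,-0.1]],[0.4,[0.2,-1.3,0],[0,0,-0.1]],[0.4,[0.2,-1.3,0],[0,0,-0.1]],[0.4,[0.2,-1.3,0],[0,0,-0.1]],[0.4,[0.2,-1.3,0],[0,0,-0.1]],[0.4,[0.2,-1.3,0],[0,0,-0.1]],[0.4,[0.2,-1.3,0],[0,0,-0.1]],[0.4,[0.2,-1.3,0],[0,0,-0.1]],[0.4,[0.2,-1.3,0],[0,0,-0.1]],[0.4,[0.2,-1,0],[0,0,-0.1]]]'
python3 -m crank '[[0.4,[0,0,0],[0,0,-0.1]],[0.4,[0,0,0],[0,0,-0.1]],[0.4,[0,0,0],[0,0,-0.1]],[0.4,[0,0,0],[0,0,-0.08]],[0.4,[0,0,0],[0,0,0]],[0.4,[0,0,0],[0,0,0]]]'
python3 - <<'E'
import st
from h import *
for n in("scene","top"):
  c=viewer.camera(n); 
  for t in ["pull_bar","case","bolt_top"]:
    for r in mark_of(t,c)[:2]: print(n,t,r["conf"],W(c,r["location"]))
E
```

```text
clock: 13.67
position: [0.4917, -0.065, 0.1622]
ee_rot: [-0.219, 0.673, 0.22, 0.671]
ft_force: [0.0, 0.4, -0.2]
grip_width: 0.594
clock: 14.17
position: [0.492, -0.0638, 0.1626]
ee_rot: [-0.092, 0.702, 0.091, 0.701]
ft_force: [-1.6, -0.0, 0.4]
grip_width: 0.599
14.17 pos [ 0.492  -0.0638  0.1626] F [-1.5679 -0.0109  0.3608] w 0.5988581811963706 jaw 0.2595909416544341 down [-0.0015 -0.0003 -1.    ] q [-0.4999  0.0978  0.5719  1.91   -0.0575  1.1514  0.3529]
scene pull_bar 0.85 [ 0.4995 -0.0657  0.076 ]
scene case 0.71 [ 0.5413 -0.0678  0.0026]
scene case 0.29 [ 0.4993 -0.0614  0.0351]
scene bolt_top 0.51 [ 0.5578 -0.1091  0.065 ]
```

```bash
python3 -m crank '[[0.55,[0.6,0,-1.3],[0,0,0]],[0.55,[0,0,-2],[0,0,0]],[0.55,[0,0,-2],[0,0,0]],[0.55,[0,0,-2],[0,0,0]],[0.55,[0,0,-2],[0,0,0]],[0.55,[0,0,-1],[0,0,0]],[0.55,[0,0,0],[0,0,0]],[0.55,[0,0,0],[0,0,0]]]'; python3 st.py
```

```text
clock: 15.23
position: [0.4986, -0.0639, 0.0606]
ee_rot: [-0.091, 0.701, 0.091, 0.701]
ft_force: [0.5, -1.2, 0.1]
grip_width: 0.452
15.23 pos [ 0.4986 -0.0639  0.0606] F [ 0.5185 -1.23    0.1172] w 0.4517046298420253 jaw 0.2569271171930127 down [-0.0004 -0.0003 -1.    ] q [-0.4582  0.2603  0.5552  1.9914 -0.169   0.9349  0.4397]
```

```bash
python3 -m crank '[[1,[0,0,0],[0,0,0]],[1,[0,0,0],[0,0,0]],[1,[0,0,0],[0,0,0]],[1,[0,0,0],[0,0,0]],[1,[0,0,0],[0,0,0]],[1,[0,0,0],[0,0,0]],[1,[0,0,0],[0,0,0]],[1,[0,0,0],[0,0,0]]]' 30; python3 st.py
```

```text
clock: 15.9
position: [0.4993, -0.0637, 0.0615]
ee_rot: [-0.091, 0.701, 0.091, 0.702]
ft_force: [-2.6, -0.2, 7.4]
grip_width: 0.105
15.9 pos [ 0.4993 -0.0637  0.0615] F [-2.6055 -0.2363  7.4394] w 0.10506694888968872 jaw 0.25710140712440493 down [ 0.0017  0.0005 -1.    ] q [-0.4584  0.2587  0.5555  1.9909 -0.1693  0.9347  0.4401]
```

```bash
python3 -m crank '[[1,[0.05,0.013,0.1],[0,0,0]],[1,[0.05,0.013,0.1],[0,0,0]],[1,[0,0,0],[0,0,0]]]'
```

```text
clock: 16.15
position: [0.4998, -0.0636, 0.0626]
ee_rot: [-0.091, 0.701, 0.091, 0.701]
ft_force: [0.5, -1.7, -1.5]
grip_width: 0.101
```

```bash
python3 -m crank '[[1,[0.05,0.013,0.1],[0,0,0]],[1,[0,0,0],[0,0,0]]]'
```

```text
clock: 16.32
position: [0.5002, -0.0634, 0.0634]
ee_rot: [-0.091, 0.701, 0.091, 0.701]
ft_force: [0.5, -2.0, -1.8]
grip_width: 0.103
```

```bash
python3 -m crank '[[1,[0.05,0.013,0.1],[0,0,0]],[1,[0.025,0.006,0.05],[0,0,0]],[1,[0,0,0],[0,0,0]]]'
```

```text
clock: 16.57
position: [0.5009, -0.0633, 0.0649]
ee_rot: [-0.091, 0.701, 0.091, 0.701]
ft_force: [2.0, -2.1, -2.6]
grip_width: 0.105
```

```bash
python3 -m crank '[[1,[0.025,0.006,0.05],[0,0,0]],[1,[0,0,0],[0,0,0]]]'
```

```text
clock: 16.73
position: [0.5012, -0.0632, 0.0653]
ee_rot: [-0.091, 0.701, 0.091, 0.701]
ft_force: [1.4, -2.4, -4.9]
grip_width: 0.103
```

```bash
python3 -m crank '[[1,[0.025,0.006,0.05],[0,0,0]],[1,[0,0,0],[0,0,0]]]'
```

```text
clock: 16.9
position: [0.5015, -0.0631, 0.0659]
ee_rot: [-0.091, 0.701, 0.091, 0.701]
ft_force: [2.9, -2.2, -4.7]
grip_width: 0.099
```

```bash
python3 -m crank '[[1,[0.025,0.006,0.05],[0,0,0]],[1,[0,0,0],[0,0,0]]]'
```

```text
clock: 17.07
position: [0.5018, -0.063, 0.0664]
ee_rot: [-0.091, 0.701, 0.091, 0.701]
ft_force: [4.1, -2.7, -4.6]
grip_width: 0.104
```

```bash
python3 -m crank '[[1,[0.025,0.006,0.05],[0,0,0]],[1,[0,0,0],[0,0,0]]]'
```

```text
clock: 17.23
position: [0.502, -0.0629, 0.0669]
ee_rot: [-0.091, 0.701, 0.091, 0.701]
ft_force: [4.0, -1.9, -5.0]
grip_width: 0.102
```

```bash
python3 -m crank '[[1,[0.05,0.013,0.05],[0,0,0]],[1,[0,0,0],[0,0,0]]]'
```

```text
clock: 17.4
position: [0.5023, -0.0628, 0.0674]
ee_rot: [-0.091, 0.701, 0.091, 0.701]
ft_force: [1.8, -2.4, -4.1]
grip_width: 0.1
```

```bash
python3 -m crank '[[1,[0.03,0.008,0.05],[0,0,0]],[1,[0,0,0],[0,0,0]]]'
```

```text
clock: 17.57
position: [0.5026, -0.0628, 0.0679]
ee_rot: [-0.091, 0.701, 0.091, 0.701]
ft_force: [1.7, -2.7, -2.7]
grip_width: 0.107
```

```bash
python3 -m crank '[[1,[0.03,0.008,0.05],[0,0,0]],[1,[0,0,0],[0,0,0]]]'
```

```text
clock: 17.73
position: [0.5028, -0.0627, 0.0684]
ee_rot: [-0.091, 0.701, 0.091, 0.701]
ft_force: [2.4, -2.8, -2.3]
grip_width: 0.105
```

```bash
python3 -m crank '[[1,[0.03,0.008,0.05],[0,0,0]],[1,[0,0,0],[0,0,0]]]'
```

```text
clock: 17.9
position: [0.5031, -0.0626, 0.0688]
ee_rot: [-0.091, 0.701, 0.091, 0.701]
ft_force: [1.5, -3.0, -3.6]
grip_width: 0.102
```

```bash
python3 -m crank '[[1,[0.03,0.008,0.05],[0,0,0]],[1,[0,0,0],[0,0,0]]]'
```

```text
clock: 18.07
position: [0.5034, -0.0625, 0.0693]
ee_rot: [-0.091, 0.701, 0.091, 0.701]
ft_force: [0.3, -2.8, -4.0]
grip_width: 0.104
```

```bash
python3 -m crank '[[1,[0.03,0.008,0.05],[0,0,0]],[1,[0,0,0],[0,0,0]]]'
```

```text
clock: 18.23
position: [0.5037, -0.0624, 0.0698]
ee_rot: [-0.091, 0.701, 0.091, 0.701]
ft_force: [1.5, -3.3, -4.3]
grip_width: 0.102
```

```bash
python3 -m crank '[[1,[0.03,0.008,0.05],[0,0,0]],[1,[0,0,0],[0,0,0]]]'
```

```text
clock: 18.4
position: [0.504, -0.0624, 0.0703]
ee_rot: [-0.091, 0.701, 0.091, 0.701]
ft_force: [1.1, -3.9, -3.1]
grip_width: 0.101
```

```bash
python3 -m crank '[[1,[0.03,0.008,0.05],[0,0,0]],[1,[0.03,0.008,0.05],[0,0,0]],[1,[0,0,0],[0,0,0]]]'
```

```text
clock: 18.65
position: [0.5047, -0.0622, 0.0715]
ee_rot: [-0.091, 0.701, 0.091, 0.701]
ft_force: [-0.8, -4.0, -1.4]
grip_width: 0.1
```

```bash
python3 -m crank '[[1,[0.03,0.008,0.05],[0,0,0]],[1,[0.03,0.008,0.05],[0,0,0]],[1,[0,0,0],[0,0,0]]]'
```

```text
clock: 18.9
position: [0.5053, -0.062, 0.0724]
ee_rot: [-0.091, 0.701, 0.091, 0.701]
ft_force: [-0.6, -3.2, -1.1]
grip_width: 0.104
```

```bash
python3 -m crank '[[1,[0.03,0.008,0.05],[0,0,0]],[1,[0.03,0.008,0.05],[0,0,0]],[1,[0,0,0],[0,0,0]]]'
```

```text
clock: 19.15
position: [0.5059, -0.0618, 0.0734]
ee_rot: [-0.091, 0.701, 0.091, 0.701]
ft_force: [-1.5, -4.2, -1.5]
grip_width: 0.103
```

```bash
python3 -m crank '[[1,[0.06,0.015,0.1],[0,0,0]],[1,[0.06,0.015,0.1],[0,0,0]],[1,[0,0,0],[0,0,0]]]'
```

```text
clock: 19.4
position: [0.5074, -0.0615, 0.0756]
ee_rot: [-0.091, 0.701, 0.091, 0.701]
ft_force: [-0.2, -3.0, -2.0]
grip_width: 0.104
```

The TCP has risen 14 mm (about 0.15 rad) with no stop, pulling no more than about 5 N. I check in a picture that the lid really came up rather than the fingers slipping.

```bash
python3 - <<'E'
from h import *
c=viewer.camera("scene"); save(cv2.resize(c["frame"][210:340,260:400],(646,600),interpolation=3),"g4.png")
for t in ["pull_bar","bolt_top","dish_floor"]:
  for r in mark_of(t,c)[:2]: print(t,r["conf"],W(c,r["location"]))
E
```

```text
pull_bar 0.63 [ 0.50891512 -0.06119139  0.08908415]
dish_floor 0.56 [ 0.54936524 -0.03323177  0.04604478]
```

View pics/g4.png

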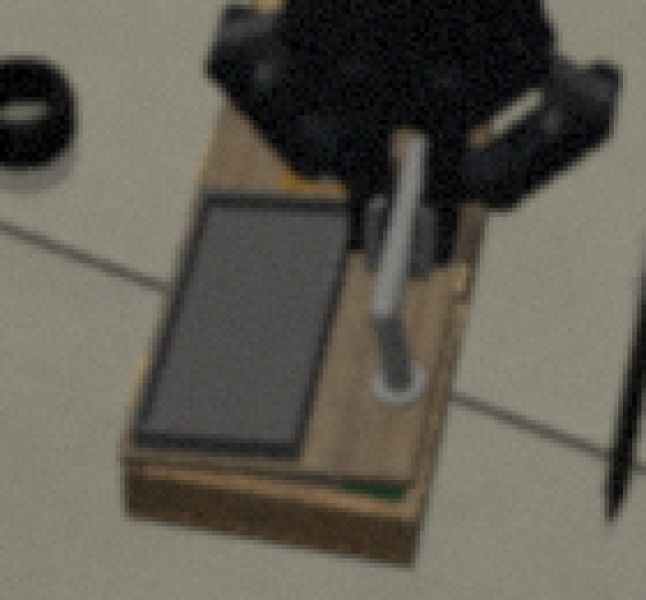

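The lid is up: there is a gap with the green lining showing at crop (375,490). It is past 0.12 rad, so it is not caught and the bolt need not be touched. I raise it along its arc to 45°.

```bash
python3 -m crank '[[1,[0.27,0.07,0.33],[0,0,0]],[1,[0.26,0.07,0.34],[0,0,0]],[1,[0.35,0.09,0.36],[0,0,0]],[1,[0.34,0.09,0.36],[0,0,0]],[1,[0.38,0.1,0.32],[0,0,0]],[1,[0.37,0.1,0.32],[0,0,0]],[1,[0,0,0],[0,0,0]],[1,[0,0,0],[0,0,0]]]' 45
```

```text
clock: 20.27
position: [0.5263, -0.0563, 0.0966]
ee_rot: [-0.09, 0.702, 0.091, 0.701]
ft_force: [-10.7, -3.9, 11.0]
grip_width: 0.097
```

```bash
python3 -m crank '[[1,[0.41,0.11,0.29],[0,0,0]],[1,[0.4,0.11,0.28],[0,0,0]],[1,[0.44,0.12,0.24],[0,0,0]],[1,[0.43,0.11,0.23],[0,0,0]],[1,[0,0,0],[0,0,0]],[1,[0,0,0],[0,0,0]]]'
```

```text
clock: 20.77
position: [0.5439, -0.0516, 0.1078]
ee_rot: [-0.09, 0.701, 0.091, 0.701]
ft_force: [-10.6, -2.2, 15.7]
grip_width: 0.096
```

The force is along the radius, so the path is slightly inside the arc. I shift out about 1 mm and finish.

```bash
python3 -m crank '[[1,[-0.05,-0.01,0.1],[0,0,0]],[1,[0.43,0.11,0.23],[0,0,0]],[1,[0.42,0.11,0.21],[0,0,0]],[1,[0,0,0],[0,0,0]],[1,[0,0,0],[0,0,0]]]'
python3 - <<'E'
import st
from h import *
c=viewer.camera("scene"); save(cv2.resize(c["frame"][200:340,250:400],(643,600),interpolation=3),"g5.png")
for t in ["pull_bar","bolt_top","dish_floor","case"]:
  for r in mark_of(t,c)[:2]: print(t,r["conf"],W(c,r["location"]))
E
```

```text
clock: 21.18
position: [0.5523, -0.0493, 0.1122]
ee_rot: [-0.091, 0.701, 0.091, 0.702]
ft_force: [-3.5, -0.7, 5.2]
grip_width: 0.095
21.18 pos [ 0.5523 -0.0493  0.1122] F [-3.4505 -0.6795  5.2442] w 0.0950882041953531 jaw 0.2574426650229884 down [ 0.001   0.0005 -1.    ] q [-0.465   0.3013  0.5534  1.8193 -0.1794  1.0698  0.4122]
pull_bar 0.8 [ 0.5553 -0.049   0.1244]
bolt_top 0.54 [ 0.5877 -0.1014  0.0874]
bolt_top 0.23 [ 0.5924 -0.2247 -0.0033]
dish_floor 0.66 [ 0.5625 -0.0297  0.0599]
case 0.85 [ 0.5398 -0.0658 -0.0005]
```

View pics/g5.png

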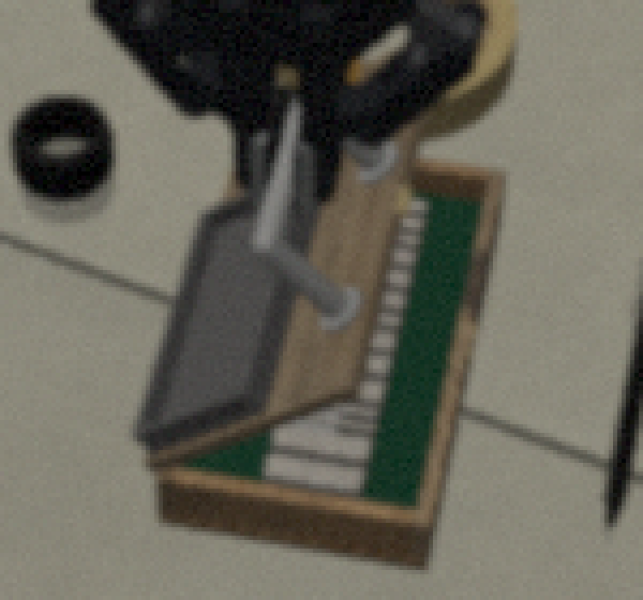

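```bash
python3 -m crank '[[1,[0.18,0.05,0.08],[0,0,0]],[1,[0.18,0.05,0.08],[0,0,0]],[1,[0,0,0],[0,0,0]],[1,[0,0,0],[0,0,0]],[1,[0,0,0],[0,0,0]]]'
python3 - <<'E'
import st
from h import *
c=viewer.camera("scene")
for t in ["pull_bar","bushing","pen","tape_roll","key_ring","loupe"]:
  for r in mark_of(t,c)[:3]: print(t,r["conf"],W(c,r["location"]))
E
```

```text
clock: 21.85
position: [0.5552, -0.0485, 0.1133]
ee_rot: [-0.091, 0.701, 0.091, 0.701]
ft_force: [-4.4, -0.8, 4.8]
grip_width: 0.096
21.85 pos [ 0.5552 -0.0485  0.1133] F [-4.3934 -0.8165  4.7993] w 0.09636945317460086 jaw 0.257093165569196 down [ 0.      0.0004 -1.    ] q [-0.4641  0.307   0.5528  1.8101 -0.1819  1.0749  0.4119]
pull_bar 0.76 [ 0.5569 -0.0488  0.1263]
bushing 0.77 [ 0.4737  0.086  -0.0009]
pen 0.7 [ 0.4344 -0.1076  0.0032]
tape_roll 0.6 [ 0.5901 -0.2248 -0.0013]
key_ring 0.6 [0.6856 0.0401 0.0018]
key_ring 0.17 [ 0.4714  0.0868 -0.0009]
loupe 0.93 [ 0.6823 -0.0987 -0.0018]
```

```bash
python3 -c "
from h import *
print(manip.hand_in())"; python3 st.py
```

```text
the job is handed in; nothing more can be done
None
the job is handed in; nothing more can be done
```

The job is done and handed in, at about 22 s of the 72 s allowed.

- **Bushing:** I took the large brass bushing from the dish and stood it upright on the bare desk at about (0.472, 0.087). A picture taken after release showed it standing, and the last detection still put it there. While setting it down I pressed it onto the desk with about 29 N before backing off and opening the fingers.
- **Tug:** Before going near the bolt, I tugged the lid by the bar handle. It rose to about 0.15 rad with no firm stop, and I pulled with no more than about 6 N. A picture confirmed the lid had really come up. It was not caught, so I left the bolt alone.
- **Lid:** I raised it along its arc, and it is held at about 0.78 rad (45°), worked out from how far the gripper moved. The gripper still holds the bar with a 45 N grip. The force on the gripper is about 6.5 N at the end, but it peaked near 19 N while lifting because my path ran slightly inside the arc.
- **Other things:** The last detections of the tape roll, keys, pen and loupe match the first ones to within the detector's few millimetres.
- **Failed or disagreeing checks:** In the last picture the detector returned the standing bushing but not the small brass or the blue one. It had found both about 9 s earlier, at their starting places, and I did not go near them. The detector's estimates of the bar's height read about 6 mm lower than the gripper's position implies with the lid open (about 5 mm at the tug).

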